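# Tip the sorted door fittings into the key chest

## Task

Open the grey hatch of the low chest: lift it over its detent, slide it fully open and let it down again. Then take the tray by its bridge handle, tip it with its open end low over the open recess so that the bolt, padlock and wedge slide in, and set the empty tray back down upright on the worktop. Leave the hatch open and do not disturb the other things on the bench.

Things in the scene. Friction and masses are not known exactly. Their poses are not given: they have to be found in the camera images.
- chest: Low wooden chest fixed on the bench, 240 mm wide along its x (roughly the robot's x), 460 mm long along its y, 100 mm high. The recess fills the -y part; from y = +115 to +340 mm it is a closed deck of rim height, over which the hatch slides. Origin on the worktop under the recess centre; z up.
- recess (a point): Centre of the recess mouth at rim height, 100 mm above the worktop, in the chest's axes (x and y along its sides, z up). Inside, the recess is 220 by 225 mm (x -110 to +110, y -110 to +115 mm from here), floor 90 mm below the rim, walls 10 mm thick. At the start a grey hatch covers it.
- hatch_grip (a point): Grip point on the hatch's wooden batten, 140 mm above the worktop, over the recess centre when shut. Hatch: grey-painted board 236 x 236 x 14 mm, its top 115 mm above the worktop. The batten in its middle is 110 mm long along the chest's x, 22 mm thick along y and ends 160 mm above the worktop: grip it from above, across y. Axes as the chest's.
- hatch (a joint): Travel of the hatch along the chest's +y, m: 0 to 0.006 shut, 0.200 fully open at its stop, leaving the recess free from its -y wall to y = +82 mm. About 1 N of friction. After 8 to 14 mm an iron lug under each side edge meets an iron bump on the chest: there the hatch must be raised at least 10 mm. From 50 mm of travel on it can be down again.
- hatch_lift (a joint): How far the hatch is raised, m: 0 down, 0.022 at most (stop). It moves straight up and down in its guides, weighs about 0.35 kg and sinks when let go; 14 to 18 mm is a good lift. The hatch cannot tilt or come off.
- tray_grip (a point): Centre of the tray's bridge handle: a square wooden bar, 22 x 22 mm, spanning the tray along the tray's x, 159 mm free length, its centre 100 mm above the tray's underside, over its middle. Grip it from above, across the tray's y. Axes as the tray's.
- tray_lip (a point): Middle of the tray's open edge, at its underside: 110 mm along the tray's +y from the handle and 100 mm below it.
- tray: Loose sheet-metal tray, 170 mm (x) by 220 mm (y), origin at the centre of its underside; floor 5 mm thick, walls 30 mm high on both sides and at the -y end, open at the +y end, which faces roughly towards the chest at the start. z up from its floor. 0.3 kg empty, about 0.8 kg full.
- bolt_mid (a point): Centre of the iron latch bolt, a flat bar 110 x 22 x 12 mm (x along its length) with an upright stud 18 mm high, lying crosswise in the tray. The pieces begin to slide on the tray's floor at some 20 to 30 degrees of tilt.
- padlock_mid (a point): Centre of the greenish bronze padlock, lying flat crosswise in the tray, 92 mm long (x) with its shackle, 46 mm wide, 24 mm thick.
- wedge_mid (a point): Centre of the oak door wedge, 120 mm long (x), 36 mm wide, up to 31 mm thick, lying crosswise in the tray. The three pieces lie one behind the other in the tray, in any order.
- escutcheon: Bystander: flat wrought iron escutcheon plate, 204 by 64 mm, 6 mm thick, on the bench on the robot's side of the tray; origin at its underside's centre.
- oilcan: Bystander: copper oil bottle, 64 mm wide, 160 mm high, origin under its centre.
- waxjar: Bystander: jar of wax, 76 mm wide, 85 mm high, on the bench beside the chest's far (+x) side; origin under its centre.
- hammer: Bystander: hammer lying on the bench behind the tray's closed end.
- brush: Bystander: brush lying on the bench on the chest's robot side.
- offcut: Bystander: wood offcut, 100 by 50 by 35 mm, beyond the tray; origin under its centre.
Not all that is in view belongs to the job. Leave any blue or orange look-alike of the part that bears wedge_mid alone. Leave any orange look-alike of the part that bears padlock_mid alone.

How it is judged:
On the way, in this order (a step that is already met when the one before it is completed fails the run):
1. the hatch is open (over 170 mm) and let down again (under 4 mm) (value of joint hatch above 0.17 m and value of joint hatch_lift below 0.004 m), for 0.2 s.
2. the tray is tipped by more than 14 degrees with the middle of its lip over the open recess (angle between tray's own z axis and vertical above 0.25 rad and x of tray_lip in the frame of recess between -0.08 and 0.08 m and y of tray_lip in the frame of recess between -0.11 and 0.1 m and z of tray_lip in the frame of recess below 0.2 m), for 0.1 s.
3. bolt, padlock and wedge are in the recess (x of bolt_mid in the frame of recess between -0.11 and 0.11 m and y of bolt_mid in the frame of recess between -0.11 and 0.115 m and z of bolt_mid in the frame of recess between -0.1 and -0.005 m and x of padlock_mid in the frame of recess between -0.11 and 0.11 m and y of padlock_mid in the frame of recess between -0.11 and 0.115 m and z of padlock_mid in the frame of recess between -0.1 and -0.005 m and x of wedge_mid in the frame of recess between -0.11 and 0.11 m and y of wedge_mid in the frame of recess between -0.11 and 0.115 m and z of wedge_mid in the frame of recess between -0.1 and -0.005 m), for 0.2 s.
At the end, for the whole second after the job is handed in: Bolt, padlock and wedge have their centres inside the recess, below its rim; the hatch is open more than 170 mm of its 200 and down (raised under 4 mm); the tray stands upright (within 3 degrees) and flat on the worktop (under 6 mm), at rest (all of step 1 and all of step 3 and height (world z) of tray below 0.006 m and angle between tray's own z axis and vertical below 0.05 rad and linear speed of tray below 0.02 m/s); the robot touches nothing.
It fails at once if a bystander is moved by more than 30 mm (distance of any of escutcheon, oilcan, waxjar, hammer, brush, offcut from where it was at the start of the episode above 0.03 m).
It fails at once if a piece is dropped from high up (falls faster than 2.6 m/s) (linear speed of any of bolt, padlock, wedge above 2.6 m/s).
It also fails if it takes over 64 s, if anything falls off the work surface, if the arm or the gripper's body presses on something with over 40 N, if the wrist force passes 120 N, or if a joint passes its speed limit or range.

## Robot

A 6-joint arm with a two-finger parallel gripper is mounted at the origin on the work surface. World frame = base frame: x ahead of the robot, y to its left, z up, the work surface at z = 0. Lengths are in m, angles in rad, forces in N, time in s.
With the tool pointing down it reaches from about 0.425 to 1.125 m from the base axis. Payload 14.9 kg.
Tool frame: the origin (TCP) lies at the very end of the fingers, on their centre line; the grasp point (between the pads) lies robot.grip_depth behind it (robot.grip_depth is the distance from the TCP to the grasp point, in m); z points along the fingers, y is the direction in which the jaws open and shut (so a half turn about z gives the same grasp; the last joint's range is limited). The gripper opens to 91 mm and grips with 3 to 60 N. Pads are 32 mm wide; open, the fingers measure 118 mm over their backs; the gripper's body (76 mm by 178 mm) begins 60 mm behind the grasp point.
Start: joints at [1.269, 0.379, 1.734, -0, 1.028, -0.033], TCP at [0.186, 0.675, 0.214] pointing down, gripper open.
Joint ranges: [-2.77, 2.77], [-0.74, 2.19], [0, 2.66], [-1.06, 4.2], [0.31, 2.87], [-3.08, 3.08]. Speed limits (rad/s): [1.89, 1.89, 2.39, 3.14, 3.14, 3.14].

## Interface

Orientations are given as [roll, pitch, yaw] about the fixed x, y, z axes, in that order (R = Rz(yaw) Ry(pitch) Rx(roll)).
In Python, from cell import telemetry, viewer, robot gives the robot as it stands. The module is installed in compiled form; this text tells all that it offers.
- The arm moves only by the shell command python3 -m crank 'ROWS' [FORCE]. ROWS is JSON, a list of rows, each an object with "rot": the turn, a rotation vector about the world's x, y, z in rad, a list of three; "linear": the shift along the world's x, y, z in mm, a list of three; "grip": the closure in counts, from 0 (fully open) to 255 (shut). A call has 1 to 8 rows; each row is the pose to reach, as a shift and turn from the pose measured when the call began; what a row does not reach only later rows make up. A row lasts 1/8 s, in which the tool goes at most 62.5 mm and 10.7 degrees, less where a joint would pass 70% of its speed; a pose out of reach is approached as far as the arm can. A call with a gripper value outside its range is refused whole. The fingers move at their own pace and stop on an object; FORCE is the grip in N (left out, the last holds). Time passes only in rows, so rows that repeat a pose let the fingers close. It gives the time, the measured TCP pose, the force and the opening at its end, in the units of the state.
- telemetry.get_state(): the state, without advancing time (a new reading comes with each control period).
- viewer.camera(name): name is "scene" or "top" or "wrist"; returns (picture, depth): 420x560x3 uint8, blue, green, red; 420x560 float32, m along the optical axis (not along the pixel's ray), 0 where there is no reading.
- viewer.calibration(name): a dict with "K" (3x3 intrinsics, pixels), "D" ([k1, k2, p1, p2, k3] as OpenCV has them; the pictures are not rectified), "xyz" and "rotation" of the camera in the world; the wrist camera has in their place "tool_from_camera" (4x4, takes a point from camera to tool coordinates, whose origin is the TCP and whose axes are the flange's). Camera axes: x right, y up, looking along -z (the intrinsics and any distortion apply to the point x, -y, -z); pixel columns grow to the right and rows downward; lengths in m; the calibration is good to about 2 mm. A picture is of the moment at which its call begins: read the wrist's pose just before it. calibration takes no time and is no camera call.
- robot.finish_job(): hands the job in, once; it reports no verdict.
The state is a dict: "time": time; "q": joint angles; "qvel": joint speeds; "joint_torque": joint torques, N m; "tcp_pos": TCP position; "eef_rot": TCP orientation; "contact_force": force on the tool from outside, world axes, zero at the start; "torque": the same for the moment, N m; "width": finger opening in m.
Only numpy, scipy, OpenCV 4.12 (cv2) and the standard library are available. Lean on these libraries where they do the work, as an engineer would, in place of code of your own. Each camera call takes 0.05 s, during which the arm holds its last target.

## Working session

There is one attempt and no reset: what is moved stays moved. The work goes in short steps, Python scripts to look and compute and a shell command to move; the robot and the scene stay as the last step left them, time stands still between calls to the robot, and variables do not carry over. Pictures are saved under pics/ and viewed, and the job is handed in when it is done.

```bash
mkdir -p pics; ls; cat > h.py <<'E'
import numpy as np, cv2
from scipy.spatial.transform import Rotation as R
from cell import telemetry, viewer, robot
def cap(name,fn):
    s=telemetry.get_state()
    im,d=viewer.camera(name); c=viewer.calibration(name)
    cv2.imwrite('pics/'+fn+'.png',im)
    K=np.array(c['K'])
    if name=='wrist':
        T=np.eye(4);T[:3,:3]=R.from_euler('xyz',s['eef_rot']).as_matrix();T[:3,3]=s['tcp_pos'];T=T@np.array(c['tool_from_camera'])
    else:
        T=np.eye(4);r=np.array(c['rotation'])
        T[:3,:3]=r if r.shape==(3,3) else R.from_euler('xyz',r).as_matrix();T[:3,3]=c['xyz']
    np.savez('pics/'+fn+'.npz',im=im,d=d,K=K,D=np.array(c['D'],float),T=T)
    return im,d
def load(fn): return np.load('pics/'+fn+'.npz')
def px(z,u,v,plane=None):
    p=cv2.undistortPoints(np.array([[[u,v]]],float),z['K'],z['D'])[0,0]
    ray=np.array([p[0],-p[1],-1.])
    T=z['T']
    if plane is None:
        P=ray*z['d'][int(round(v)),int(round(u))]
        return T[:3,:3]@P+T[:3,3]
    w=T[:3,:3]@ray; o=T[:3,3]
    return o+w*(plane-o[2])/w[2]
E
python3 - <<'E'
from h import *
print(telemetry.get_state()); print(robot.grip_depth)
for n in ['scene','top','wrist']:
    cap(n,n+'0'); print(viewer.calibration(n))
E
```

```text
pics
{'time': 0.0, 'q': array([ 1.26869454e+00,  3.79391151e-01,  1.73476641e+00,  1.66524325e-05,
        1.02846820e+00, -3.32946209e-02]), 'qvel': array([ 7.75270130e-05,  5.73786973e-04, -1.14258693e-03, -7.86350235e-05,
       -1.75081435e-03,  9.04664438e-04]), 'joint_torque': array([-7.48919119e-04, -7.63726759e+01, -4.34365439e+01,  6.51019067e-02,
        4.25022945e-02, -1.00618581e-04]), 'tcp_pos': array([0.18579259, 0.67450067, 0.21330754]), 'eef_rot': array([-3.14056059e+00, -4.86367391e-05,  2.87277686e+00]), 'contact_force': array([-0.2160592 , -0.29632594, -0.8546788 ]), 'torque': array([-0.02881521,  0.04202844,  0.02391372]), 'width': 0.09132351041606161}
0.0188
{'K': array([[429.89084042,   0.        , 282.35392304],
       [  0.        , 429.89084042, 203.53724794],
       [  0.        ,   0.        ,   1.        ]]), 'D': array([-0.03989262,  0.        ,  0.        ,  0.        ,  0.        ]), 'xyz': array([ 0.97451041, -0.64902025,  1.13984704]), 'rotation': array([0.55586903, 0.01799858, 0.7657865 ])}
{'K': array([[413.12101147,   0.        , 282.58203616],
  
[... 192 characters left out ...]
y([ 0.39320231, -0.18583075,  1.25014676]), 'rotation': array([ 0.11270517, -0.020258  , -1.55019814])}
{'K': array([[328.57599989,   0.        , 278.09346044],
       [  0.        , 328.57599989, 207.36776828],
       [  0.        ,   0.        ,   1.        ]]), 'D': array([-0.0504678,  0.       ,  0.       ,  0.       ,  0.       ]), 'tool_from_camera': array([[ 1.81144282e-04,  9.61372007e-01,  2.75252304e-01,
         7.86919598e-02],
       [ 9.99999536e-01, -4.34614428e-04,  8.59872720e-04,
        -1.15509162e-03],
       [ 9.46286185e-04,  2.75252021e-01, -9.61371640e-01,
        -1.69172844e-01],
       [ 0.00000000e+00,  0.00000000e+00,  0.00000000e+00,
         1.00000000e+00]])}
```

View pics/scene0.png

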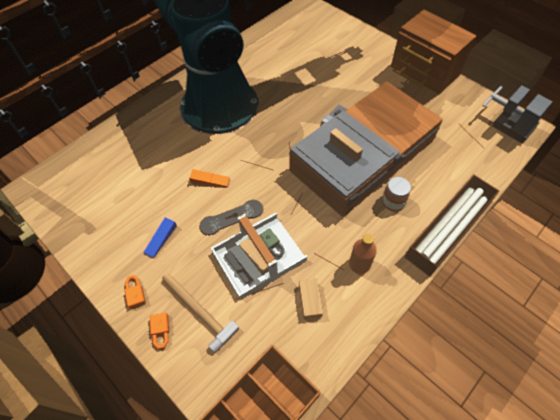

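View pics/top0.png

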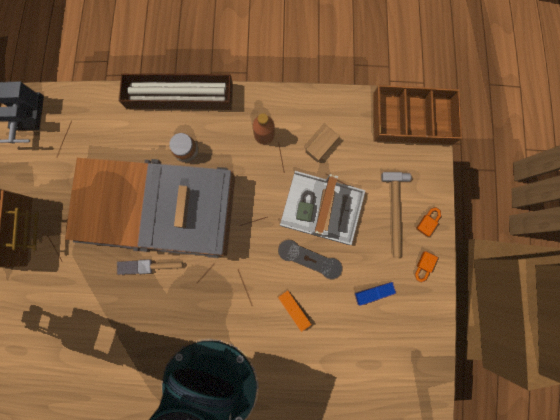

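View pics/wrist0.png

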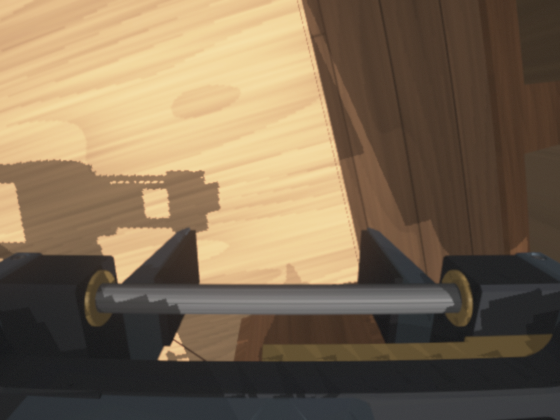

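The top view shows the chest (hatch batten at about 181,206), the tray (about 324,207), and the escutcheon below it. The pieces in the tray, from left to right, are the padlock, the wedge (under or beside the handle bar) and the bolt. I'll enlarge it and measure.

```bash
python3 - <<'E'
from h import *
z=load('top0');im=z['im']
cv2.imwrite('pics/tc.png',cv2.resize(im[140:270,50:240],None,fx=4,fy=4,interpolation=cv2.INTER_CUBIC))
cv2.imwrite('pics/tt.png',cv2.resize(im[150:290,260:400],None,fx=4.2,fy=4.2,interpolation=cv2.INTER_CUBIC))
z=load('scene0');im=z['im']
cv2.imwrite('pics/st.png',cv2.resize(im[200:310,190:330],None,fx=5,fy=5,interpolation=cv2.INTER_CUBIC))
E
```

```text
(no output)
```

View pics/tc.png

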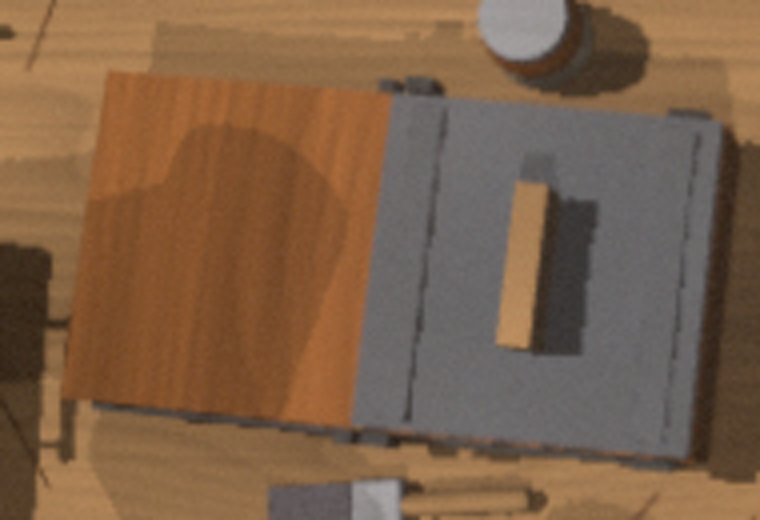

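View pics/tt.png

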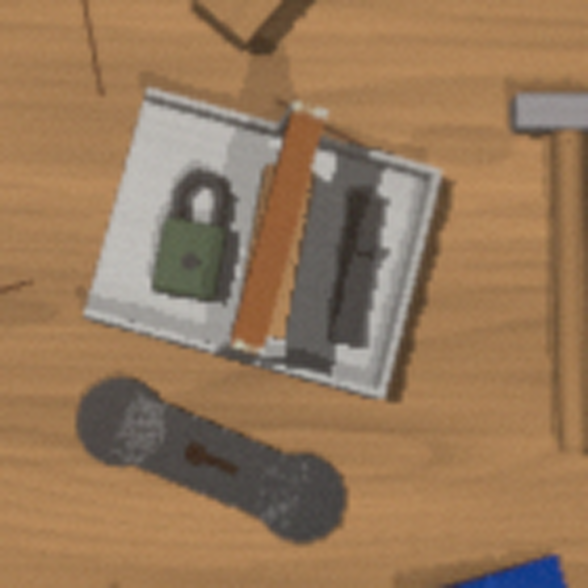

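View pics/st.png

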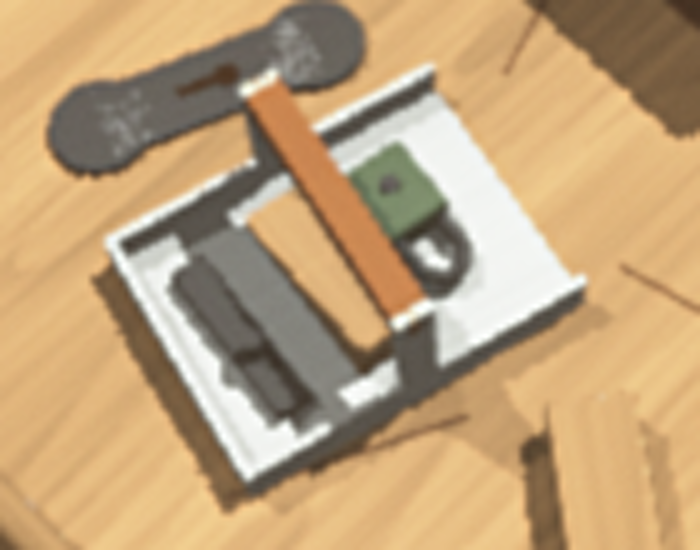

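```bash
python3 - <<'E'
from h import *
z=load('top0'); np.set_printoptions(precision=4,suppress=True)
def go(l,s,ox,oy,h):
    out=[]
    for x,y in l:
        u,v=ox+(x+.5)/s-.5,oy+(y+.5)/s-.5
        p=px(z,u,v,h); out.append(p); print(p, px(z,u,v))
    return np.array(out)
print('batten'); b=go([(515,183),(550,183),(533,347),(497,347)],4,50,140,.16); print(b.mean(0)); a=(b[0]+b[1]-b[2]-b[3])/2;print(np.linalg.norm(a),np.degrees(np.arctan2(a[1],a[0])))
print('hatch'); b=go([(395,95),(722,122),(690,458),(352,425)],4,50,140,.115); print(b.mean(0));a=(b[0]+b[1]-b[2]-b[3])/2;print(np.linalg.norm(a),np.degrees(np.arctan2(a[1],a[0])))
print('handle'); b=go([(292,108),(325,113),(265,350),(232,345)],4.2,260,150,.111); print(b.mean(0));a=(b[0]+b[1]-b[2]-b[3])/2;print(np.linalg.norm(a),np.degrees(np.arctan2(a[1],a[0])))
print('tray'); b=go([(145,90),(440,172),(388,397),(85,315)],4.2,260,150,.03); print(b.mean(0));a=(b[0]+b[1]-b[2]-b[3])/2;print(np.linalg.norm(a),np.degrees(np.arctan2(a[1],a[0])))
print('esc');go([(120,420),(300,495)],4.2,260,150,.006)
# scene handle
z=load('scene0')
print('handle scene'); b=go([(245,92),(272,72),(425,300),(398,322)],5,190,200,.111); print(b.mean(0));a=(b[3]+b[2]-b[0]-b[1])/2;print(np.linalg.norm(a),np.degrees(np.arctan2(a[1],a[0])))
E
```

```text
batten
[0.576  0.0756 0.16  ] [0.583  0.0857 0.1178]
[0.5764 0.0519 0.16  ] [0.5837 0.0613 0.1169]
[0.4661 0.0581 0.16  ] [0.4669 0.0606 0.1489]
[0.4655 0.0822 0.16  ] [0.4661 0.0843 0.1517]
[0.521 0.067 0.16 ]
0.11054732437496786 -3.318307860118932
hatch
[0.6449 0.1759 0.115 ] [0.6448 0.1758 0.1154]
[ 0.6298 -0.0571  0.115 ] [ 0.6302 -0.0569  0.1134]
[ 0.3957 -0.0433  0.115 ] [ 0.3957 -0.0411  0.0978]
[0.4119 0.1928 0.115 ] [0.4122 0.1999 0.0938]
[0.5206 0.0671 0.115 ]
0.23405453108490787 -3.7558865359759257
handle
[ 0.6226 -0.3353  0.111 ] [ 0.624  -0.3363  0.1039]
[ 0.6198 -0.3576  0.111 ] [ 0.6204 -0.3581  0.1077]
[ 0.46   -0.3187  0.111 ] [ 0.4663 -0.3312  0.0035]
[ 0.4629 -0.2968  0.111 ] [ 0.4631 -0.2972  0.1071]
[ 0.5413 -0.3271  0.111 ]
0.16437277719567386 -13.63508023277421
tray
[ 0.6493 -0.2401  0.03  ] [ 0.6557 -0.2415 -0.0005]
[ 0.5951 -0.4533  0.03  ] [ 0.5946 -0.4526  0.033 ]
[ 0.4332 -0.4159  0.03  ] [ 0.4342 -0.4215  0.0002]
[ 0.4868 -0.2006  0.03  ] [ 0.4876 -0.2007  0.0193]
[ 0.5411 -0.3275  0.03  ]
0.16667924319491764 -13.344052513125861
esc
[ 0.4139 -0.2275  0.006 ] [ 0.414  -0.2276  0.0009]
[ 0.3628 -0.3573  0.006 ] [ 0.3628 -0.3572  0.0066]
handle scene
[ 0.4625 -0.318   0.111 ] [ 0.4609 -0.3169  0.1077]
[ 0.4641 -0.2989  0.111 ] [ 0.462  -0.2975  0.1068]
[ 0.6227 -0.3391  0.111 ] [ 0.6235 -0.3397  0.1132]
[ 0.6213 -0.3576  0.111 ] [ 0.6211 -0.3575  0.1106]
[ 0.5427 -0.3284  0.111 ]
0.16361505077134583 -14.115425293684472
```

```bash
python3 - <<'E'
from h import *
z=load('top0')
for p in [(5,200),(20,225),(25,260),(15,105)]: print(p,px(z,*p))
z=load('scene0')
for p in [(435,35),(415,60),(450,70)]: print(p,px(z,*p))
E
python3 -m crank '[{"linear":[30,-54,20],"rot":[0,0,0.03],"grip":0},{"linear":[60,-108,40],"rot":[0,0,0.06],"grip":0},{"linear":[88,-159,50],"rot":[0,0,0.1],"grip":0},{"linear":[116,-210,50],"rot":[0,0,0.14],"grip":0},{"linear":[144,-261,50],"rot":[0,0,0.17],"grip":0},{"linear":[172,-312,50],"rot":[0,0,0.204],"grip":0},{"linear":[199,-361,40],"rot":[0,0,0.204],"grip":0},{"linear":[226,-410,40],"rot":[0,0,0.204],"grip":0}]' 30
```

```text
(5, 200) [0.52677412 0.57904472 0.15561553]
(20, 225) [0.46273556 0.58116363 0.06813458]
(25, 260) [0.35776315 0.58160252 0.02781159]
(15, 105) [0.83692393 0.63830191 0.07707507]
(435, 35) [0.45491553 0.63876183 0.17633046]
(415, 60) [0.43573286 0.57843487 0.09261065]
(450, 70) [0.55828776 0.61583812 0.09587535]
time: 1.15
tcp_pos: [0.412, 0.2627, 0.2529]
eef_rot: [-3.14, -0.001, 3.077]
contact_force: [-0.5, 0.5, 0.2]
width: 0.0911
```

```bash
python3 -m crank '[{"linear":[27,-49,0],"rot":[0,0,0],"grip":0},{"linear":[54,-98,0],"rot":[0,0,0],"grip":0},{"linear":[82,-147,0],"rot":[0,0,0],"grip":0},{"linear":[109,-196,-20],"rot":[0,0,0],"grip":0},{"linear":[109,-196,-40],"rot":[0,0,0],"grip":0},{"linear":[109,-196,-40],"rot":[0,0,0],"grip":0}]'
python3 - <<'E'
from h import *
cap('wrist','w1');cap('scene','s1')
E
```

```text
time: 1.9
tcp_pos: [0.5201, 0.0662, 0.2116]
eef_rot: [-3.14, -0.004, 3.076]
contact_force: [-0.2, 0.3, 0.0]
width: 0.0911
```

View pics/w1.png

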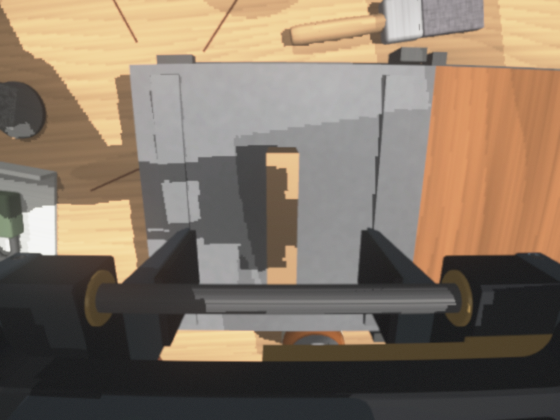

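View pics/s1.png

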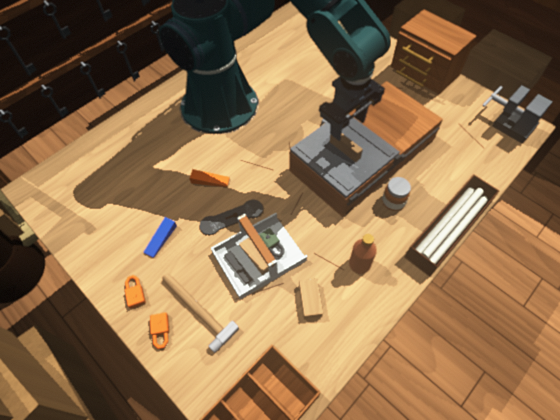

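The batten (columns 267–299 in the wrist view) lies centred between the fingers and parallel to the pads, so I'll go down and grip.

```bash
python3 -m crank '[{"linear":[0,1,-30],"rot":[0,0,0],"grip":0},{"linear":[0,1,-60],"rot":[0,0,0],"grip":0},{"linear":[0,1,-87],"rot":[0,0,0],"grip":0},{"linear":[0,1,-87],"rot":[0,0,0],"grip":255},{"linear":[0,1,-87],"rot":[0,0,0],"grip":255},{"linear":[0,1,-87],"rot":[0,0,0],"grip":255},{"linear":[0,1,-87],"rot":[0,0,0],"grip":255},{"linear":[0,1,-87],"rot":[0,0,0],"grip":255}]' 35
```

```text
time: 3.0
tcp_pos: [0.5212, 0.0681, 0.1267]
eef_rot: [-3.141, -0.0, 3.077]
contact_force: [-0.6, -0.4, -0.3]
width: 0.0441
```

```bash
python3 -m crank '[{"linear":[0,0,0],"rot":[0,0,0],"grip":255},{"linear":[0,0,0],"rot":[0,0,0],"grip":255},{"linear":[0,0,0],"rot":[0,0,0],"grip":255},{"linear":[0,0,0],"rot":[0,0,0],"grip":255}]' 35
python3 -m crank '[{"linear":[0,0,5],"rot":[0,0,0],"grip":255},{"linear":[0,0,11],"rot":[0,0,0],"grip":255},{"linear":[0,0,16],"rot":[0,0,0],"grip":255},{"linear":[0,0,16],"rot":[0,0,0],"grip":255}]' 35
```

```text
time: 3.5
tcp_pos: [0.5212, 0.0684, 0.1268]
eef_rot: [-3.141, -0.0, 3.076]
contact_force: [0.0, 4.7, 1.3]
width: 0.0218
time: 4.0
tcp_pos: [0.5212, 0.0685, 0.1431]
eef_rot: [-3.141, 0.0, 3.076]
contact_force: [0.1, 3.5, -3.4]
width: 0.0218
```

```bash
python3 -m crank '[{"linear":[1,12,0],"rot":[0,0,0],"grip":255},{"linear":[2,30,0],"rot":[0,0,0],"grip":255},{"linear":[3.5,55,0],"rot":[0,0,0],"grip":255},{"linear":[5,80,0],"rot":[0,0,0],"grip":255},{"linear":[7,105,0],"rot":[0,0,0],"grip":255},{"linear":[8.5,130,0],"rot":[0,0,0],"grip":255},{"linear":[10,155,0],"rot":[0,0,0],"grip":255},{"linear":[11.5,175,0],"rot":[0,0,0],"grip":255}]' 35
python3 -m crank '[{"linear":[0.6,10,0],"rot":[0,0,0],"grip":255},{"linear":[1.3,21,-2],"rot":[0,0,0],"grip":255},{"linear":[1.3,21,-6],"rot":[0,0,0],"grip":255},{"linear":[1.3,21,-11],"rot":[0,0,0],"grip":255},{"linear":[1.3,21,-16],"rot":[0,0,0],"grip":255},{"linear":[1.3,21,-16],"rot":[0,0,0],"grip":255}]'
```

```text
time: 5.0
tcp_pos: [0.5334, 0.2456, 0.1433]
eef_rot: [3.141, 0.002, 3.077]
contact_force: [7.8, -2.6, -3.0]
width: 0.0215
time: 5.75
tcp_pos: [0.5349, 0.2676, 0.1271]
eef_rot: [3.141, 0.003, 3.077]
contact_force: [6.2, 0.7, -3.6]
width: 0.0223
```

```bash
python3 -m crank '[{"linear":[0,0,0],"rot":[0,0,0],"grip":0},{"linear":[0,0,0],"rot":[0,0,0],"grip":0},{"linear":[0,0,0],"rot":[0,0,0],"grip":0},{"linear":[0,0,0],"rot":[0,0,0],"grip":0},{"linear":[0,0,20],"rot":[0,0,0],"grip":0},{"linear":[0,0,60],"rot":[0,0,0],"grip":0},{"linear":[0,0,110],"rot":[0,0,0],"grip":0},{"linear":[0,-55,135],"rot":[0,0,0],"grip":0}]'
python3 - <<'E'
from h import *
cap('top','t2');cap('scene','s2')
E
```

```text
time: 6.75
tcp_pos: [0.5361, 0.2141, 0.2666]
eef_rot: [3.139, 0.007, 3.08]
contact_force: [0.4, -0.4, 0.6]
width: 0.0912
```

View pics/t2.png

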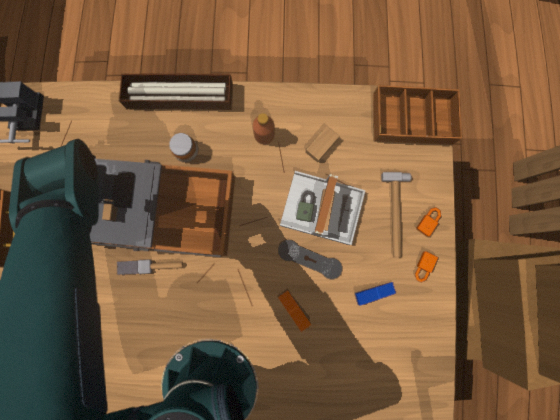

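View pics/s2.png

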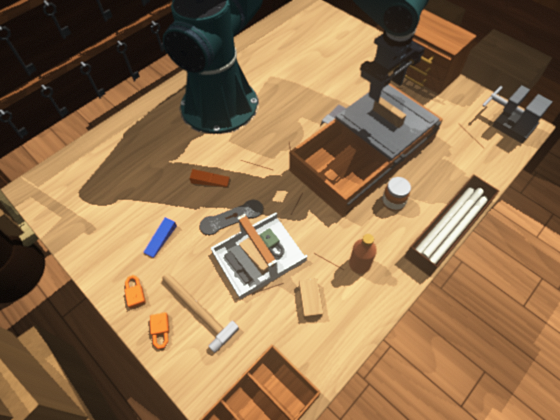

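The hatch is open and down, and the recess (about 160–230, 170–255 in the top view) is free. Next is the tray handle.

```bash
python3 -m crank '[{"linear":[0,-60,0],"rot":[0,0,-0.04],"grip":0},{"linear":[0,-121,0],"rot":[0,0,-0.08],"grip":0},{"linear":[1,-182,0],"rot":[0,0,-0.12],"grip":0},{"linear":[2,-243,0],"rot":[0,0,-0.16],"grip":0},{"linear":[3,-304,0],"rot":[0,0,-0.178],"grip":0},{"linear":[4,-365,0],"rot":[0,0,-0.178],"grip":0},{"linear":[5,-426,0],"rot":[0,0,-0.178],"grip":0},{"linear":[5,-487,0],"rot":[0,0,-0.178],"grip":0}]'
python3 -m crank '[{"linear":[0,-40,-20],"rot":[0,0,0],"grip":0},{"linear":[0,-55,-50],"rot":[0,0,0],"grip":0},{"linear":[0,-55,-80],"rot":[0,0,0],"grip":0},{"linear":[0,-55,-80],"rot":[0,0,0],"grip":0}]'
python3 - <<'E'
from h import *
cap('wrist','w3');cap('scene','s3'); print(telemetry.get_state()['eef_rot'])
E
```

```text
time: 7.85
tcp_pos: [0.5411, -0.2787, 0.2678]
eef_rot: [3.14, 0.009, 2.897]
contact_force: [1.3, 0.2, 1.0]
width: 0.0913
time: 8.35
tcp_pos: [0.5401, -0.333, 0.1865]
eef_rot: [3.138, 0.005, 2.897]
contact_force: [-0.7, 1.2, 0.0]
width: 0.0913
[3.13975974 0.00942378 2.89754811]
```

View pics/w3.png

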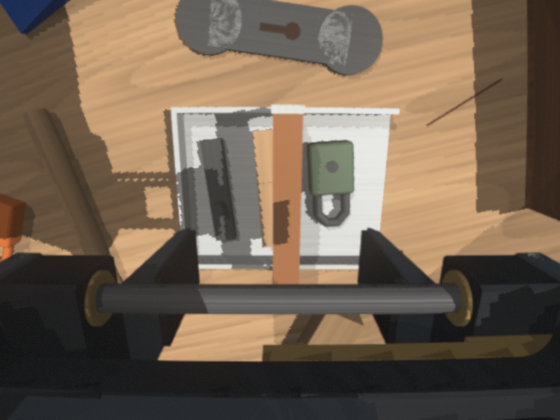

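```bash
python3 -m crank '[{"linear":[1,5,-35],"rot":[0,0,0],"grip":0},{"linear":[1,5,-70],"rot":[0,0,0],"grip":0},{"linear":[1,5,-95],"rot":[0,0,0],"grip":0},{"linear":[1,5,-106],"rot":[0,0,0],"grip":0},{"linear":[1,5,-106],"rot":[0,0,0],"grip":200},{"linear":[1,5,-106],"rot":[0,0,0],"grip":255},{"linear":[1,5,-106],"rot":[0,0,0],"grip":255},{"linear":[1,5,-106],"rot":[0,0,0],"grip":255}]' 20
python3 -m crank '[{"linear":[0,0,0],"rot":[0,0,0],"grip":255},{"linear":[0,0,0],"rot":[0,0,0],"grip":255},{"linear":[0,0,0],"rot":[0,0,0],"grip":255},{"linear":[0,0,0],"rot":[0,0,0],"grip":255}]' 20
python3 -m crank '[{"linear":[0,0,0],"rot":[0,0,0],"grip":255},{"linear":[0,0,0],"rot":[0,0,0],"grip":255},{"linear":[0,0,0],"rot":[0,0,0],"grip":255}]' 50
```

```text
time: 9.45
tcp_pos: [0.5428, -0.3288, 0.0837]
eef_rot: [3.14, 0.01, 2.898]
contact_force: [-0.1, 0.3, -0.2]
width: 0.0538
time: 9.95
tcp_pos: [0.5428, -0.3286, 0.0837]
eef_rot: [3.14, 0.01, 2.897]
contact_force: [0.2, 3.3, 2.6]
width: 0.0219
time: 10.32
tcp_pos: [0.5428, -0.3285, 0.0837]
eef_rot: [3.139, 0.01, 2.897]
contact_force: [0.2, 2.2, 0.7]
width: 0.0217
```

```bash
python3 -m crank '[{"linear":[0,0,8],"rot":[0,0,0],"grip":255},{"linear":[0,0,25],"rot":[0,0,0],"grip":255},{"linear":[0,0,50],"rot":[0,0,0.03],"grip":255},{"linear":[0,0,80],"rot":[0,0,0.06],"grip":255},{"linear":[0,0,115],"rot":[0,0,0.1],"grip":255},{"linear":[0,0,150],"rot":[0,0,0.14],"grip":255},{"linear":[0,0,175],"rot":[0,0,0.17],"grip":255},{"linear":[0,0,190],"rot":[0,0,0.18],"grip":255}]' 50
python3 - <<'E'
from h import *
cap('wrist','w4');cap('scene','s4'); print(telemetry.get_state()['q'])
E
```

```text
time: 11.32
tcp_pos: [0.5429, -0.3286, 0.2758]
eef_rot: [3.14, 0.011, 3.077]
contact_force: [0.4, -0.2, -8.0]
width: 0.022
[-0.58390247  0.20769695  1.83765052  0.00752045  1.08625176 -2.09350726]
```

View pics/s4.png

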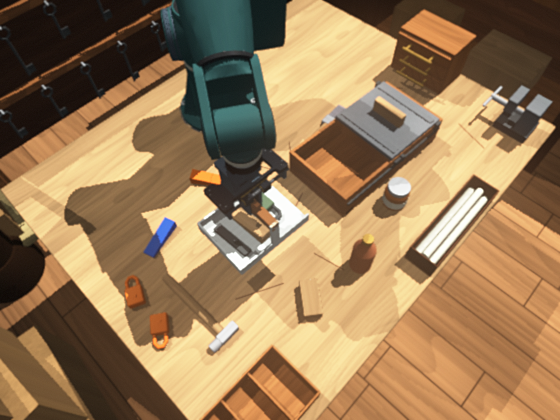

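```bash
python3 -m crank '[{"linear":[-1,12,0],"rot":[0,0,0],"grip":255},{"linear":[-4,40,0],"rot":[0,0,0],"grip":255},{"linear":[-9,85,0],"rot":[0,0,0],"grip":255},{"linear":[-14,132,0],"rot":[0,0,0],"grip":255},{"linear":[-19,180,0],"rot":[0,0,0],"grip":255},{"linear":[-24,228,0],"rot":[0,0,0],"grip":255},{"linear":[-28,265,0],"rot":[0,0,0],"grip":255},{"linear":[-30,286,0],"rot":[0,0,0],"grip":255}]' 55
python3 -m crank '[{"linear":[0,0,0],"rot":[-0.04,0.003,0],"grip":255},{"linear":[0,0,0],"rot":[-0.1,0.007,0],"grip":255},{"linear":[0,0,0],"rot":[-0.17,0.011,0],"grip":255},{"linear":[0,0,0],"rot":[-0.24,0.016,0],"grip":255},{"linear":[0,0,0],"rot":[-0.29,0.019,0],"grip":255},{"linear":[0,0,0],"rot":[-0.3,0.02,0],"grip":255},{"linear":[0,0,0],"rot":[-0.3,0.02,0],"grip":255}]' 55
python3 - <<'E'
from h import *
cap('top','t5');cap('scene','s5'); print(telemetry.get_state()['q'])
E
```

```text
time: 12.42
tcp_pos: [0.5116, -0.04, 0.2747]
eef_rot: [3.14, 0.011, 3.078]
contact_force: [-0.9, -0.4, -7.6]
width: 0.0217
time: 13.3
tcp_pos: [0.5111, -0.0393, 0.2743]
eef_rot: [-2.843, 0.009, 3.082]
contact_force: [0.2, 0.1, -7.4]
width: 0.0218
[ 0.03088921  0.0221097   2.07134719 -0.33726405  1.09134298 -1.31493255]
```

View pics/s5.png

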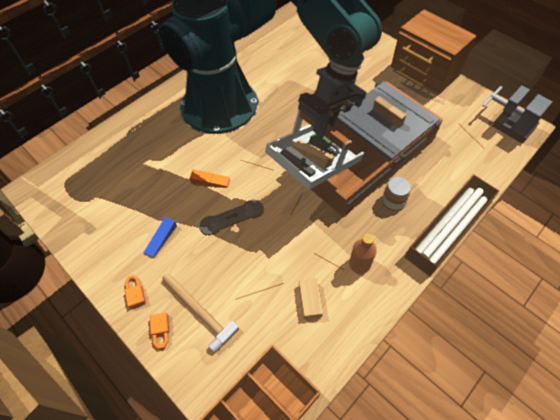

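View pics/t5.png

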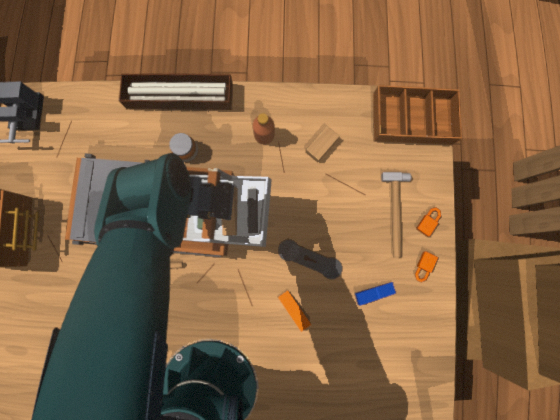

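Step 2 posture is met (17° tilt, lip over the recess). I'll now tilt further while moving along, and lower the lip.

```bash
python3 -m crank '[{"linear":[1,4,-3],"rot":[-0.04,0.003,0],"grip":255},{"linear":[2,9,-6],"rot":[-0.09,0.006,0],"grip":255},{"linear":[3,14,-9],"rot":[-0.14,0.009,0],"grip":255},{"linear":[3,19,-12],"rot":[-0.19,0.013,0],"grip":255},{"linear":[4,24,-14],"rot":[-0.24,0.016,0],"grip":255},{"linear":[4,24,-14],"rot":[-0.24,0.016,0],"grip":255},{"linear":[4,24,-14],"rot":[-0.24,0.016,0],"grip":255}]' 55
python3 - <<'E'
from h import *
cap('scene','s6'); print(telemetry.get_state()['q'])
cv2.imwrite('pics/s6c.png',cv2.resize(load('s6')['im'][90:230,230:450],None,fx=3.5,fy=3.5))
E
```

```text
time: 14.28
tcp_pos: [0.5154, -0.016, 0.2607]
eef_rot: [-2.604, 0.007, 3.083]
contact_force: [0.2, -1.0, -7.2]
width: 0.022
[ 0.18507578  0.10785679  2.06059374 -0.57116849  1.17420849 -1.04502731]
```

View pics/s6c.png

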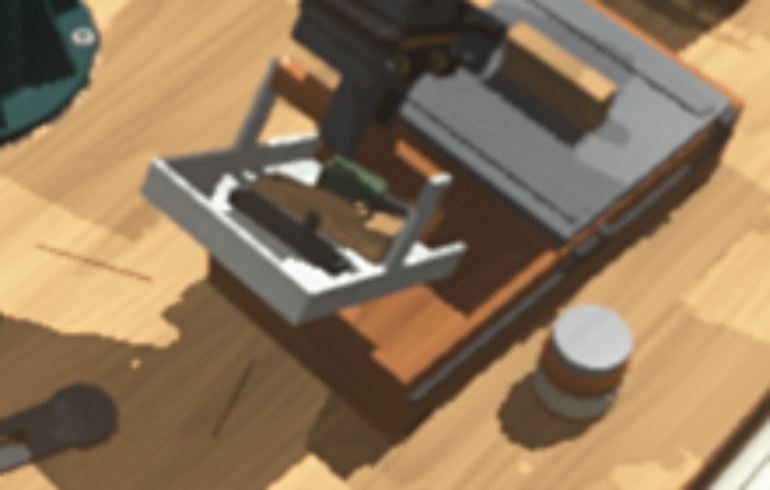

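```bash
python3 -m crank '[{"linear":[0,4,-1],"rot":[-0.05,0.003,0],"grip":255},{"linear":[0,8,-2],"rot":[-0.1,0.006,0],"grip":255},{"linear":[1,12,-2],"rot":[-0.15,0.01,0],"grip":255},{"linear":[1,16,-2],"rot":[-0.2,0.013,0],"grip":255},{"linear":[1,16,-2],"rot":[-0.2,0.013,0],"grip":255},{"linear":[1,16,-2],"rot":[-0.2,0.013,0],"grip":255},{"linear":[1,16,-2],"rot":[-0.2,0.013,0],"grip":255}]' 55
python3 - <<'E'
from h import *
cap('scene','s7'); print(telemetry.get_state()['q'])
cv2.imwrite('pics/s7c.png',cv2.resize(load('s7')['im'][90:230,230:450],None,fx=3.5,fy=3.5))
E
```

```text
time: 15.2
tcp_pos: [0.5165, -0.0004, 0.2591]
eef_rot: [-2.404, 0.007, 3.084]
contact_force: [0.2, -0.1, -3.5]
width: 0.0217
[ 0.28822231  0.18638856  2.04095774 -0.72047743  1.29256267 -0.87976262]
```

View pics/s7c.png

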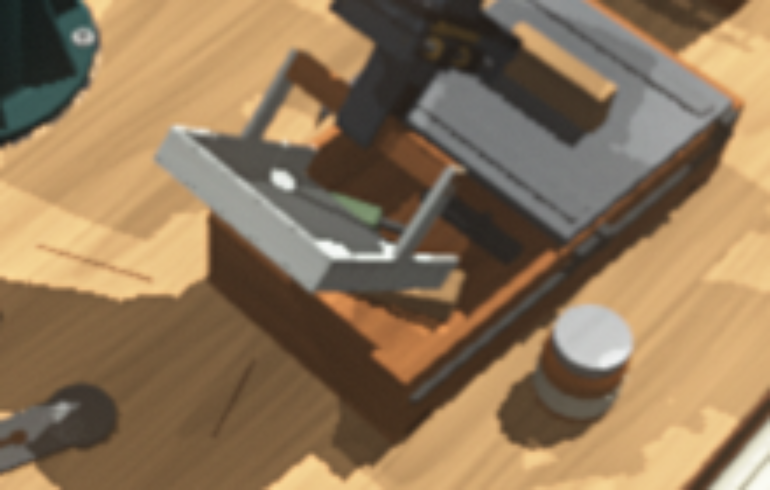

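```bash
python3 -m crank '[{"linear":[0,0,5],"rot":[0,0,0],"grip":255},{"linear":[0,0,20],"rot":[0,0,0],"grip":255},{"linear":[0,0,45],"rot":[0,0,0],"grip":255},{"linear":[0,0,70],"rot":[0,0,0],"grip":255},{"linear":[0,0,80],"rot":[0,0,0],"grip":255},{"linear":[0,0,80],"rot":[0,0,0],"grip":255}]' 55
python3 - <<'E'
from h import *
cap('scene','s8');cap('wrist','w8')
cv2.imwrite('pics/s8c.png',cv2.resize(load('s8')['im'][90:230,230:450],None,fx=3.5,fy=3.5))
E
```

```text
time: 16.0
tcp_pos: [0.5167, -0.0003, 0.3399]
eef_rot: [-2.405, 0.008, 3.084]
contact_force: [-1.2, -0.7, -3.6]
width: 0.0221
```

View pics/s8c.png

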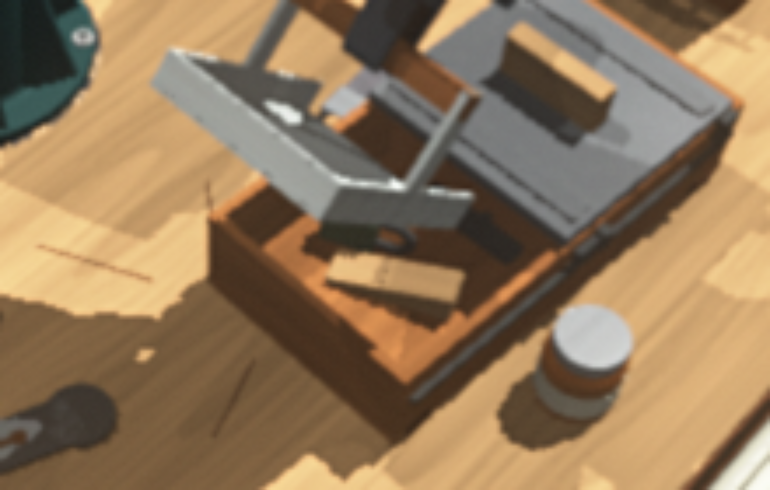

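View pics/w8.png

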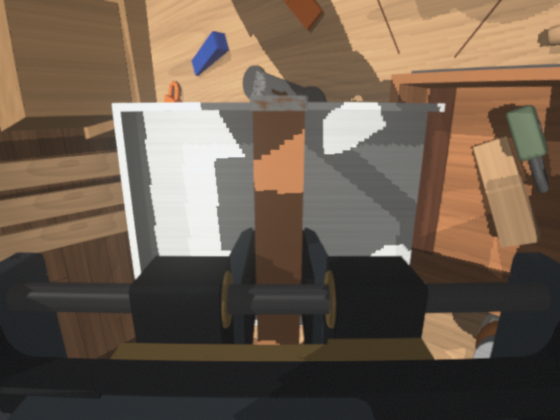

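```bash
python3 -m crank '[{"linear":[0,-5,0],"rot":[0.08,-0.005,0],"grip":255},{"linear":[0,-15,0],"rot":[0.18,-0.011,0],"grip":255},{"linear":[0,-30,0],"rot":[0.28,-0.018,0],"grip":255},{"linear":[0,-50,0],"rot":[0.38,-0.025,0],"grip":255},{"linear":[2,-75,0],"rot":[0.48,-0.031,0],"grip":255},{"linear":[5,-105,0],"rot":[0.58,-0.038,0],"grip":255},{"linear":[8,-140,0],"rot":[0.68,-0.044,0],"grip":255},{"linear":[12,-170,0],"rot":[0.736,-0.048,0],"grip":255}]' 55
python3 -m crank '[{"linear":[3,-30,-10],"rot":[0,0,-0.03],"grip":255},{"linear":[6,-65,-25],"rot":[0,0,-0.07],"grip":255},{"linear":[9,-100,-50],"rot":[0,0,-0.11],"grip":255},{"linear":[12,-130,-80],"rot":[0,0,-0.15],"grip":255},{"linear":[14,-150,-110],"rot":[0,0,-0.175],"grip":255},{"linear":[14,-155,-140],"rot":[0,0,-0.18],"grip":255},{"linear":[14,-155,-170],"rot":[0,0,-0.18],"grip":255},{"linear":[14,-155,-180],"rot":[0,0,-0.18],"grip":255}]' 55
python3 - <<'E'
from h import *
cap('scene','s9'); cap('top','t9');print(telemetry.get_state()['eef_rot'])
E
```

```text
time: 17.1
tcp_pos: [0.5276, -0.172, 0.3377]
eef_rot: [3.139, 0.008, 3.077]
contact_force: [0.3, 0.3, -2.9]
width: 0.0218
time: 18.1
tcp_pos: [0.5401, -0.3263, 0.1549]
eef_rot: [3.138, 0.004, 2.897]
contact_force: [0.4, 0.1, -2.2]
width: 0.0216
[3.13863197 0.00555428 2.89689818]
```

View pics/s9.png

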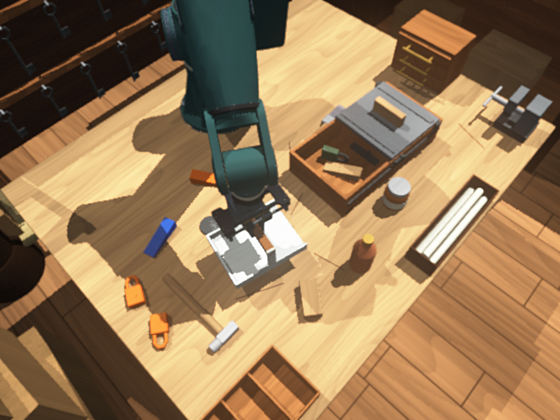

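View pics/t9.png

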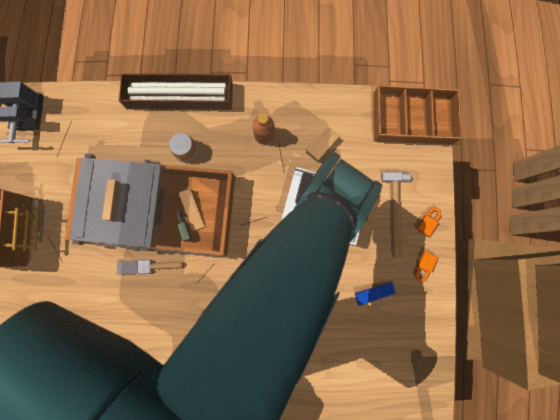

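```bash
python3 -m crank '[{"linear":[2,-2,-20],"rot":[0,0,0],"grip":255},{"linear":[2,-2,-40],"rot":[0,0,0],"grip":255},{"linear":[2,-2,-55],"rot":[0,0,0],"grip":255},{"linear":[2,-2,-64],"rot":[0,0,0],"grip":255},{"linear":[2,-2,-68],"rot":[0,0,0],"grip":255},{"linear":[2,-2,-71],"rot":[0,0,0],"grip":255},{"linear":[2,-2,-71],"rot":[0,0,0],"grip":255}]' 55
```

```text
time: 19.08
tcp_pos: [0.543, -0.3286, 0.0856]
eef_rot: [3.139, 0.006, 2.897]
contact_force: [0.9, 0.2, -3.3]
width: 0.0215
```

```bash
python3 -m crank '[{"linear":[0,0,-1],"rot":[0,0,0],"grip":255},{"linear":[0,0,-2],"rot":[0,0,0],"grip":255},{"linear":[0,0,-2],"rot":[0,0,0],"grip":255}]' 55
```

```text
time: 19.45
tcp_pos: [0.5432, -0.3288, 0.0839]
eef_rot: [3.139, 0.006, 2.897]
contact_force: [-0.2, 0.6, 0.3]
width: 0.0217
```

```bash
python3 -m crank '[{"linear":[0,0,0],"rot":[0,0,0],"grip":255},{"linear":[0,0,0],"rot":[0,0,0],"grip":200},{"linear":[0,0,0],"rot":[0,0,0],"grip":100},{"linear":[0,0,0],"rot":[0,0,0],"grip":0},{"linear":[0,0,0],"rot":[0,0,0],"grip":0},{"linear":[0,0,0],"rot":[0,0,0],"grip":0},{"linear":[0,0,0],"rot":[0,0,0],"grip":0}]' 10
python3 -m crank '[{"linear":[0,0,20],"rot":[0,0,0],"grip":0},{"linear":[0,0,50],"rot":[0,0,0],"grip":0},{"linear":[0,0,90],"rot":[0,0,0],"grip":0},{"linear":[0,0,140],"rot":[0,0,0],"grip":0},{"linear":[-30,20,180],"rot":[0,0,0],"grip":0},{"linear":[-60,70,190],"rot":[0,0,0],"grip":0},{"linear":[-60,130,190],"rot":[0,0,0],"grip":0},{"linear":[-60,190,190],"rot":[0,0,0],"grip":0}]'
python3 -m crank '[{"linear":[0,60,0],"rot":[0,0,0],"grip":0},{"linear":[0,120,0],"rot":[0,0,0],"grip":0},{"linear":[0,180,0],"rot":[0,0,0],"grip":0},{"linear":[0,240,0],"rot":[0,0,0],"grip":0},{"linear":[0,300,0],"rot":[0,0,0],"grip":0},{"linear":[0,360,0],"rot":[0,0,0],"grip":0},{"linear":[0,360,0],"rot":[0,0,0],"grip":0},{"linear":[0,360,0],"rot":[0,0,0],"grip":0}]'
python3 - <<'E'
from h import *
cap('scene','s10'); cap('top','t10')
E
```

```text
time: 20.32
tcp_pos: [0.5432, -0.3288, 0.084]
eef_rot: [3.139, 0.006, 2.897]
contact_force: [-0.5, 0.4, 1.1]
width: 0.0693
time: 21.32
tcp_pos: [0.4828, -0.1374, 0.2757]
eef_rot: [3.139, 0.009, 2.896]
contact_force: [0.7, -0.7, 0.0]
width: 0.0915
time: 22.32
tcp_pos: [0.4826, 0.2224, 0.2764]
eef_rot: [3.139, 0.009, 2.897]
contact_force: [0.5, -0.0, 0.3]
width: 0.0912
```

View pics/s10.png

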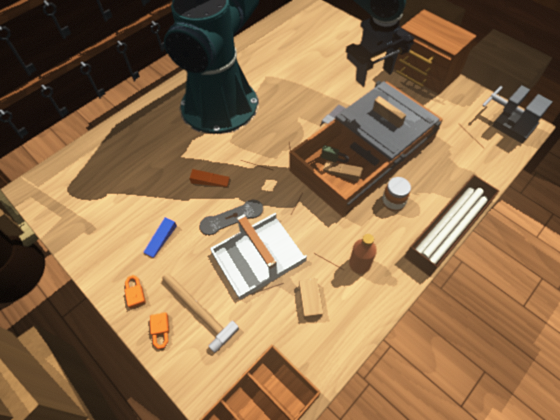

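View pics/t10.png

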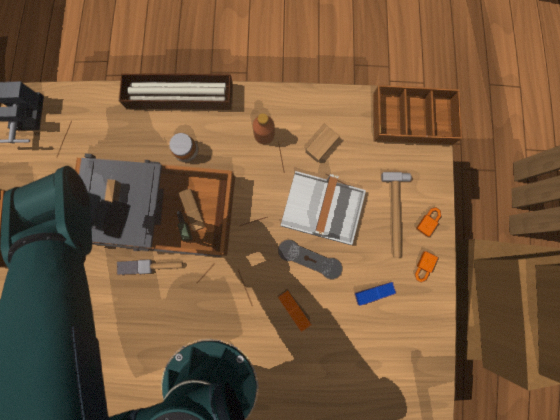

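```bash
python3 - <<'E'
from h import *
np.set_printoptions(precision=3,suppress=True)
z=load('s10');a=np.radians(-3.8);c=np.array([.5206,.0671,.1])
Rm=R.from_euler('z',a).as_matrix().T
print(telemetry.get_state()['contact_force'])
for n,u,v in [('bolt',366,151),('bolt2',358,146),('bolt3',375,160),('padlock',328,153),('wedge',345,171),('hatch',350,115),('hatch2',410,130),('tray',285,235)]:
    p=px(z,u,v); print(n,p,Rm@(p-c))
cv2.imwrite('pics/s10c.png',cv2.resize(z['im'][80:220,280:450],None,fx=4.5,fy=4.2,interpolation=cv2.INTER_CUBIC))
d=cv2.absdiff(z['im'],load('s0' if 0 else 'scene0')['im'])
E
```

```text
[-0.381  0.028 -0.408]
bolt [0.537 0.177 0.019] [ 0.009  0.111 -0.081]
bolt2 [0.504 0.176 0.018] [-0.023  0.107 -0.082]
bolt3 [0.583 0.165 0.022] [ 0.056  0.102 -0.078]
padlock [0.463 0.067 0.046] [-0.057 -0.004 -0.054]
wedge [0.543 0.058 0.031] [ 0.023 -0.008 -0.069]
hatch [0.447 0.186 0.117] [-0.081  0.114  0.017]
hatch2 [0.622 0.27  0.112] [0.088 0.209 0.012]
tray [ 0.553 -0.229  0.004] [ 0.052 -0.293 -0.096]
```

View pics/s10c.png

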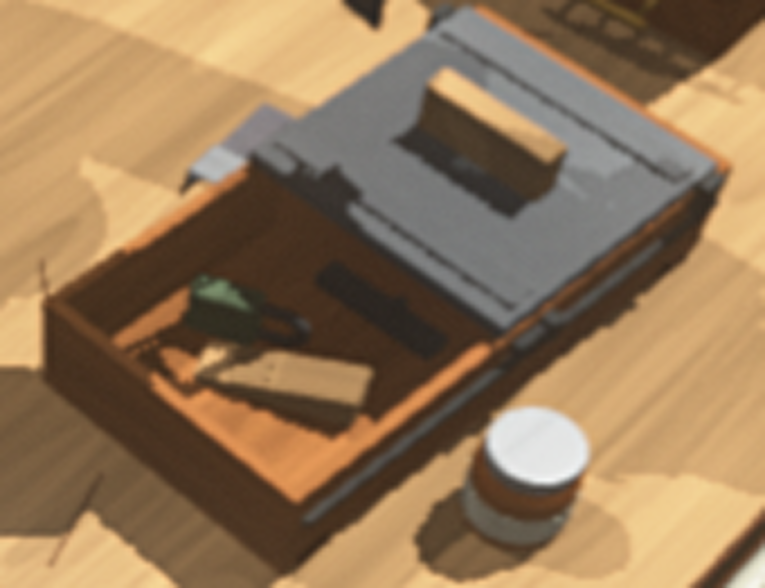

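```bash
python3 -c "
from cell import robot
print(robot.finish_job())"
```

```text
the job is handed in; nothing more can be done
None
```

I opened the hatch, emptied the tray into the recess, set the tray back down on its original spot, and handed the job in after about 22 s. No verdict was reported.

- **Hatch:** I lifted it 16 mm, slid it about 199 mm and let it down. Its top measured about 115 mm above the worktop at the end, so it is down.
- **Tipping:** the tray first went to 17° with its lip over the recess, then on to about 42°, when all three pieces slid in. The wrist load then fell from about 8 N to 3.5 N, which fits an empty tray.
- **Pieces:** the last pictures show all three in the recess. Depth readings put them about 80 mm (bolt), 55 mm (padlock) and 70 mm (wedge) below the rim. The bolt rests close to the far wall under the hatch, at y of about +102 to +111 mm against the +115 mm limit, so it has the least margin.
- **Tray:** it looks flat in the last pictures. Its floor reads 4 mm above the worktop, which fits the 5 mm floor thickness.
- **Bystanders:** by eye none has moved between the first and last pictures, but I did not measure them.
- **Robot:** the gripper is clear of everything and reads about 0.5 N. There was a side force of 6 to 8 N during the hatch slide, probably a slight error in the slide direction.

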